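# Top the tin stack and unhitch the bench cart

## Robot

A 6-joint arm with a two-finger parallel gripper is mounted at the origin on the work surface. World frame = base frame: x ahead of the robot, y to its left, z up, the work surface at z = 0. Lengths are in m, angles in rad, forces in N, time in s.
With the tool pointing down it reaches from about 0.35 to 0.95 m from the base axis. Payload 17.4 kg.
Tool frame: the origin (TCP) lies at the very end of the fingers, on their centre line; the grasp point (between the pads) lies 19 mm behind it; z points along the fingers, y is the direction in which the jaws open and shut (so a half turn about z gives the same grasp; the last joint's range is limited). The gripper opens to 93 mm and grips with 3 to 60 N. Pads are 15 mm wide; open, the fingers measure 128 mm over their backs; the gripper's body (75 mm by 188 mm) begins 65 mm behind the grasp point.
Start: joints at [1.159, 0.116, 1.442, -0, 1.584, -0.038], TCP at [0.246, 0.628, 0.187] pointing down, gripper open.
Joint ranges: [-2.83, 2.83], [-0.83, 2.19], [0.07, 2.5], [-1.14, 4.28], [0.01, 3], [-2.97, 2.97]. Speed limits (rad/s): [1.89, 1.89, 2.22, 3.14, 3.14, 3.14].

## Interface

Orientations are given as a unit quaternion [w, x, y, z].
In Python, from bench import robot gives the robot as it stands.
- The arm moves only by the shell command python3 -m jog 'ROWS' [OPENING]. ROWS is JSON, a list of rows, each an object of numbers: "tx", "ty", "tz": the shift along the tool's x, y, z in m; "wx", "wy", "wz": the turn, a rotation vector about the tool's x, y, z in rad. In form: [{"tx": .., "ty": .., "tz": .., "wx": .., "wy": .., "wz": ..}, ...]. A call has 1 to 8 rows; each row shifts and turns the pose as measured when the row begins, along the tool's axes as they then stand; what a row does not reach is not made up. A row lasts 1/12 s, in which the tool goes at most 41.7 mm and 7.16 degrees, less where a joint would pass 70% of its speed; a pose out of reach is approached as far as the arm can. A call is refused whole if a number of a shift passes 0.0417 or a number of a turn 0.125, either way. A call with a gripper value outside its range is refused whole. OPENING is the gripper command: -1 is shut, 1 is fully open, values between are in proportion, set as the call begins (- or left out, the last holds). The fingers move at their own pace and stop on an object; the grip force is fixed at half the most. Time passes only in rows, so rows that do not move let the fingers close. It gives the time, the measured TCP pose, the force and the opening at its end, in the units of the state.
- robot.observe(): the state, without advancing time (a new reading comes with each control period).
- robot.snapshot(name): name is "scene" or "top"; returns the picture (384x512x3 uint8, red, green, blue); there is no depth.
- robot.camera_params(name): a dict with "intrinsics" (3x3 intrinsics, pixels), "k1" (the pictures are not rectified: a ray, as slopes to the right and down, at radius r is drawn at 1 + k1 r^2 times it, then the intrinsics apply), "world_to_cam" (4x4, takes a point from world to camera coordinates). Camera axes: x right, y up, looking along -z (the intrinsics and any distortion apply to the point x, -y, -z); pixel columns grow to the right and rows downward; lengths in m; the calibration is good to about 2 mm. A picture is of the moment at which its call begins. camera_params takes no time and is no camera call.
- robot.hand_in(): hands the job in, once; it reports no verdict.
The state is a dict: "time_s": time; "qpos": joint angles; "qvel": joint speeds; "effort": joint torques, N m; "tcp_pos": TCP position; "ee_rot": TCP orientation; "ft_force": force on the tool from outside, world axes, zero at the start; "torque": the same for the moment, N m; "grip_width": finger opening in m.
Only numpy, scipy, OpenCV 4.12 (cv2) and the standard library are available. Lean on these libraries where they do the work, as an engineer would, in place of code of your own. Each camera call takes 0.05 s, during which the arm holds its last target. There are 200 camera calls.

## Task

Finish loading the small bench cart: lay the loose large tin in the gap on top of the two tins in its tray, lying the same way as they do, and let go of it. Then uncouple the cart: pull the upright latch tab on the hitch coupler sideways against its spring, lift the tongue off the ball, and finish while still holding it raised, the coupler about 70 mm above where it sat. Leave the two lower tins and everything else on the bench where they are.

Things in the scene. Friction and masses are not known exactly. Their poses are not given: they have to be found in the camera images.
- cart: Parked, immovable low plywood cart on wheels. Origin on the bench, z up. Deck 180 x 150 mm, centre at y = +100 mm, top 52 mm up. On it a steel tray centred at (0, +100 mm): outside 92 (x) x 118 (y) mm, 4 mm walls, floor 56 and rim 72 mm up. The tongue runs from its hinge in the cart's -y direction to the ball at (0, -185 mm), whose dark base plate is 100 x 85 x 8 mm.
- hinge (a point): Middle of the tongue's hinge on the cart, 55 mm above the bench; the hinge axis lies along the cart's x axis. The ball is 200 mm from it in the cart's -y direction. Fixed to the cart.
- saddle (a point): Where the centre of the third tin comes to lie, on top of and midway between the two tins in the tray, 129 mm above the bench; turns with the cart.
- tin: The loose large tin: lying metal cylinder with plain paper label, 54 mm diameter, 75 mm long, about 0.2 kg. Origin at its centre, x along the cylinder axis. It starts on one of two identical plywood rests (100 x 58 mm, base 6 mm thick, two low rails along the tin reaching 11 mm above the bench), its centre 33 mm up. The other rest bears a smaller tin.
- tin_a: One of the two tins lying in the cart's tray, the nearer to the hitch; 54 mm diameter, 75 mm long, origin at its centre (83 mm above the bench), its x axis is the cylinder axis, along the cart's x. Not to be moved.
- tin_b: The other tin in the tray, same size and way round, touching or within 2 mm of the first. Not to be moved.
- coupler (a point): Dark steel hitch coupler, an inverted box 46 (x) x 56 (y) x 33 mm over the ball, at the end of the grey tongue bar (24 x 16 mm). This point is in its middle, at the ball's centre while hitched; top face 24 mm above it. Carries the latch. Tongue, coupler and latch weigh about 0.6 kg in all (5 to 8 N to lift at the coupler); let go, it falls back.
- ball (a point): Centre of the steel tow ball (32 mm diameter, flat shoulder under it) on its post, 55 mm above the bench; fixed.
- latch_tab (a point): Grip point, the centre of the upright flat steel tab on top of the coupler; moves with the latch. Tab 12 mm thick (cart's x) and 30 mm wide (along the tongue), free from 24 mm below this point to 23 mm above it; the point is 53 mm above the coupler's point. Pinch it from above across its thickness. Its slide plate's side arm hangs beside the coupler on the cart's -x side.
- latch (a joint): Travel of the latch, m: 0 = locked under the ball, grows as the tab is pulled in the cart's -x direction, 0.022 = stop. The tongue is freed only beyond 0.017; until then it cannot rise. A spring drives it home (about 4 N at 0, 11 N at the stop), so keep it pulled while the coupler leaves the ball (its first 30 mm of rise).
- tongue: The hinged grey tongue with coupler and latch. Origin on its hinge axis, 55 mm above the bench; axes as the cart's while hitched. It only swings up about the hinge (0 = level and hitched, 0.35 rad = coupler about 70 mm up, stop at 0.9 rad).
- small_tin: Bystander: lying tin 38 mm diameter, 60 mm long, on the other rest; origin at its centre. Leave alone.
- jar: Bystander: amber jar, 60 mm diameter, 85 mm tall, origin under its centre.
- jar_tall: Bystander: clear jar with a label, 64 mm diameter, 110 mm tall, origin under its centre.
- sauce: Bystander: plastic bottle, 60 mm diameter, 170 mm tall, origin under its centre.
- carton: Bystander: small cardboard carton 50 x 75 x 35 mm, origin under its centre.
- brush: Bystander: hand brush lying on the bench.
- can: Bystander: upright can, 74 mm diameter, 80 mm tall, origin under its centre.
Not all that is in view belongs to the job. Leave any yellow look-alike of the tin alone.

How it is judged:
On the way, in this order (a step that is already met when the one before it is completed fails the run):
1. the loose tin lies saddled on the two tins and is let go (distance between tin and saddle below 0.012 m and angle between the x axis of tin and the x axis of cart, either way round below 0.2 rad and contact force between tin and tin_a above 0.1 N and contact force between tin and tin_b above 0.1 N and contact force between tin and the fingers below 0.05 N and linear speed of tin below 0.03 m/s), for 0.2 s.
2. the latch is pulled open while the tongue still sits on the ball (value of joint latch above 0.016 m and z of coupler in the frame of ball below 0.006 m), for 0.1 s.
At the end, for the whole second after the job is handed in: The fingers hold the tongue raised (over 1 N on tongue, coupler or latch), still, the coupler 45 to 105 mm above where it sat; the third tin rests released on both lower tins, its centre within 12 mm of the saddle point, its axis within 0.2 rad of the cart's x axis (all of step 1 and z of coupler in the frame of ball between 0.045 and 0.105 m and angular speed of tongue below 0.1 rad/s and contact force between the fingers and tongue above 1 N); the arm keeps its last pose, push and grip.
It fails at once if a bystander is shifted by more than 40 mm (distance of any of small_tin, jar, jar_tall, sauce, carton, brush, can from where it was at the start of the episode above 0.04 m).
It fails at once if a tin in the tray is shifted by more than 20 mm (distance of any of tin_a, tin_b from where it was at the start of the episode above 0.02 m).
It also fails if it takes over 54 s, if anything falls off the work surface, if the arm or the gripper's body presses on something with over 40 N, if the wrist force passes 120 N, or if a joint passes its speed limit or range.

## Working session

There is one attempt and no reset: what is moved stays moved. The work goes in short steps, Python scripts to look and compute and a shell command to move; the robot and the scene stay as the last step left them, time stands still between calls to the robot, and variables do not carry over. Pictures are saved under pics/ and viewed, about 8 in all and at most 12, crops included, and the job is handed in when it is done.

```bash
mkdir -p pics; cat > h.py <<'E'
import numpy as np, cv2
from bench import robot
def px2ray(name,uv):
    p=robot.camera_params(name);K=np.array(p["intrinsics"]);k=p["k1"];T=np.array(p["world_to_cam"])
    d=np.array([(uv[0]-K[0,2])/K[0,0],(uv[1]-K[1,2])/K[1,1]]);s=d.copy()
    for _ in range(20): s=d/(1+k*(s@s))
    R=T[:3,:3];return -R.T@T[:3,3], R.T@np.array([s[0],-s[1],-1])
def plane(name,uv,z):
    c,d=px2ray(name,uv);return c+d*(z-c[2])/d[2]
def proj(name,P):
    p=robot.camera_params(name);K=np.array(p["intrinsics"]);T=np.array(p["world_to_cam"])
    q=T[:3,:3]@np.array(P)+T[:3,3];s=np.array([q[0],-q[1]])/-q[2];s=s*(1+p["k1"]*(s@s));return K[:2,:2]@s+K[:2,2]
def save(name,f,crop=None,sc=1):
    im=robot.snapshot(name)[:,:,::-1]
    if crop: im=im[crop[1]:crop[3],crop[0]:crop[2]]
    cv2.imwrite(f,cv2.resize(im,None,fx=sc,fy=sc,interpolation=cv2.INTER_CUBIC))
E
python3 - <<'E'
from h import *
save("top","pics/top1.png",sc=1.5);save("scene","pics/sc1.png",sc=1.5)
for n in("top","scene"):
    p=robot.camera_params(n);print(n,p["k1"],np.round(p["intrinsics"],1).tolist(),px2ray(n,(256,192)))
o=robot.observe();print({k:np.round(v,3).tolist() for k,v in o.items()})
E
```

```text
top -0.045755809415955695 [[447.2, 0.0, 254.1], [0.0, 447.2, 188.7], [0.0, 0.0, 1.0]] (array([0.44662104, 0.06585668, 1.40251591]), array([ 0.08603498, -0.0122517 , -0.99625341]))
scene -0.06984654231029513 [[370.6, 0.0, 254.2], [0.0, 370.6, 187.9], [0.0, 0.0, 1.0]] (array([1.12649771, 0.02030419, 0.90984652]), array([-0.56243673,  0.06113668, -0.82466435]))
{'time_s': 0.1, 'qpos': [1.159, 0.116, 1.442, 0.0, 1.584, -0.038], 'qvel': [-0.001, -0.001, -0.002, 0.0, 0.002, -0.001], 'effort': [0.001, -72.29, -62.386, 0.078, 0.023, -0.0], 'tcp_pos': [0.246, 0.628, 0.187], 'ee_rot': [-0.0, 0.186, 0.983, -0.001], 'ft_force': [0.468, -0.122, 0.419], 'torque': [-0.001, 0.034, -0.019], 'grip_width': 0.093}
```

View pics/top1.png

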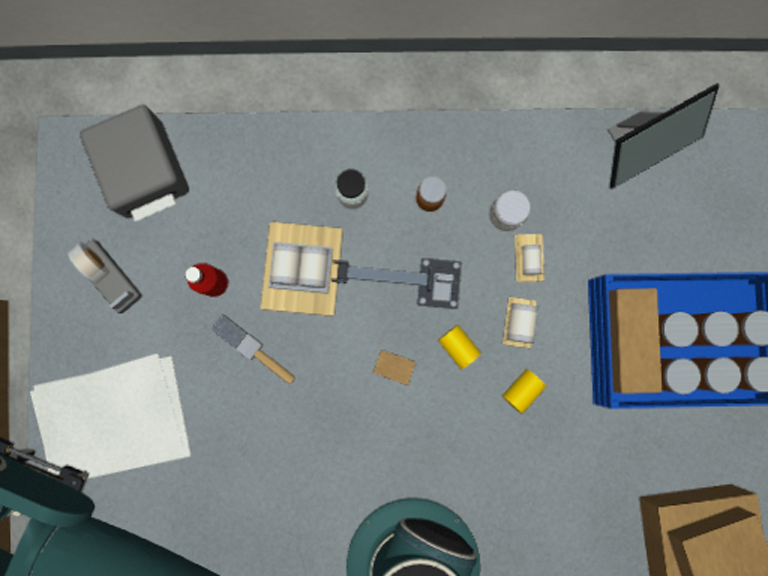

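View pics/sc1.png

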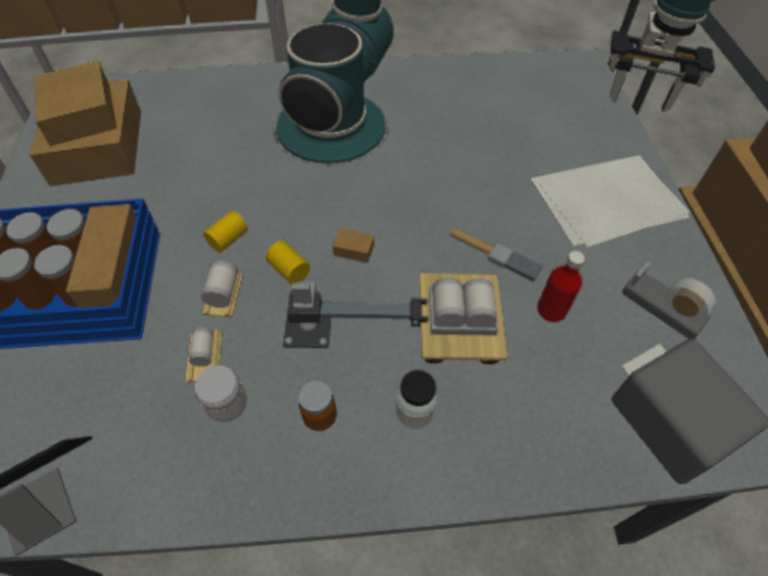

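Top view: the cart is at about (300,268)/1.5 px. Its tongue runs right to the coupler at (440,283)/1.5, so cart +y is roughly world +y. The loose large tin is at (521,322)/1.5 and the small tin at (531,260)/1.5; the two yellow look-alikes lie between the coupler and the robot. I'll measure next.

```bash
cat > m.py <<'E'
from h import *
im=cv2.imread("pics/top1.png");im=robot.snapshot("top")[:,:,::-1].copy()
hsv=cv2.cvtColor(im,cv2.COLOR_BGR2HSV);H,S,V=[hsv[...,i].astype(int) for i in range(3)]
white=((S<45)&(V>150)).astype(np.uint8); wood=((H>10)&(H<28)&(S>60)&(V>110)).astype(np.uint8); dark=((V<75)).astype(np.uint8)
def comps(m,box,name,z,amin=60):
    x0,y0,x1,y1=box;mm=np.zeros_like(m);mm[y0:y1,x0:x1]=m[y0:y1,x0:x1]
    for c in cv2.findContours(mm,cv2.RETR_EXTERNAL,cv2.CHAIN_APPROX_NONE)[0]:
        if cv2.contourArea(c)<amin: continue
        r=cv2.minAreaRect(c);b=cv2.boxPoints(r);B=np.array([plane("top",q,z)[:2] for q in b])
        e1=B[1]-B[0];e2=B[2]-B[1]
        print(name,np.round(r[0],1),"ctr",np.round(B.mean(0),4),"edges",np.round([np.hypot(*e1),np.hypot(*e2)],3),"ang deg",np.round(np.degrees([np.arctan2(e1[1],e1[0]),np.arctan2(e2[1],e2[0])]),1))
comps(white,(325,190,375,240),"tin",.045)
comps(white,(325,150,375,190),"small",.035)
comps(white,(170,150,228,205),"trayTins",.095)
comps(white,(170,150,228,205),"trayTins_c",.083)
comps(wood,(165,140,235,215),"deck",.052)
comps(dark,(270,160,315,215),"plate",.008)
vis=im[130:270,160:380].copy()
for m,c in((white,(0,0,255)),(wood,(0,255,0)),(dark,(255,0,0))):
    cs=cv2.findContours(m[130:270,160:380].copy(),cv2.RETR_EXTERNAL,cv2.CHAIN_APPROX_NONE)[0]
    cv2.drawContours(vis,cs,-1,c,1)
cv2.imwrite("pics/mask.png",cv2.resize(np.vstack([im[130:270,160:380],vis]),None,fx=2.1,fy=2.1,interpolation=cv2.INTER_CUBIC)) if 0 else cv2.imwrite("pics/mask.png",np.vstack([cv2.resize(a,None,fx=2.1,fy=2.1,interpolation=cv2.INTER_NEAREST) for a in(im[130:270,160:380],vis)]))
E
python3 m.py
```

```text
tin [348.6 214. ] ctr [ 0.4928 -0.2316] edges [0.078 0.049] ang deg [ -8.2 -97.2]
small [354.5 172. ] ctr [ 0.6226 -0.2567] edges [0.034 0.056] ang deg [-90.7 177.8]
trayTins [200.2 175.7] ctr [0.6102 0.2133] edges [0.079 0.117] ang deg [ -5.6 -96.6]
trayTins_c [200.2 175.7] ctr [0.6117 0.2147] edges [0.079 0.118] ang deg [ -5.6 -96.6]
deck [200.7 178.7] ctr [0.6068 0.2168] edges [0.18  0.151] ang deg [ -5.4 -96.4]
```

View pics/mask.png

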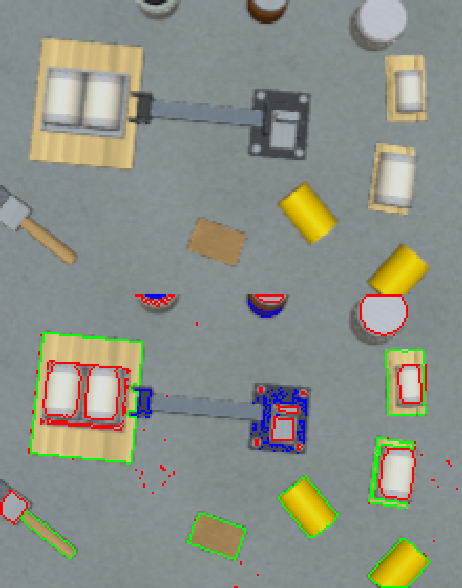

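Red is white paper (the tray got merged in), green is wood: the deck came out at 180 x 151 mm, so the cart yaw is -5.4°. I'll refine the tray tins with a tighter mask and cross-check against the scene view.

```bash
cat > cart.py <<'E'
from h import *
a=np.radians(-5.4);X=np.array([np.cos(a),np.sin(a),0]);Y=np.array([-np.sin(a),np.cos(a),0]);Z=np.array([0,0,1.])
O=np.array([.6068,.2168,0])-.1*Y
W=lambda x,y,z:O+x*X+y*Y+z*Z
E
python3 - <<'E'
from cart import *
exec(open("m.py").read().split("comps(white,(325,190")[0].split("\n",1)[1])
w2=cv2.morphologyEx(((S<45)&(V>185)).astype(np.uint8),cv2.MORPH_OPEN,np.ones((3,3)))
comps(w2,(170,150,228,205),"tray",.1);comps(w2,(325,190,375,240),"tin",.05)
print("tab top",proj("top",W(0,-.185,.131)),"ball",W(0,-.185,.055),"saddle@y.1",W(0,.1,.129))
pts=[W(sx*.05,-.185+sy*.0425,.008) for sx in(-1,1) for sy in(-1,1)]+[W(sx*.09,.1+sy*.075,.052) for sx in(-1,1) for sy in(-1,1)]+[W(sx*.006,-.185+sy*.015,.131) for sx in(-1,1) for sy in(-1,1)]
d=np.array([np.cos(np.radians(-7)),np.sin(np.radians(-7)),0]);c=np.array([.4928,-.2316,.033])
pts+=[c+s*.0375*d+[0,0,.027] for s in(-1,1)]
pts+=[W(s*.0375,.1+t*.0275,.11) for s in(-1,1) for t in(-1,1)]
out=[]
for n,(x0,y0,x1,y1) in(("top",(165,135,375,250)),("scene",(115,150,345,250))):
    im=robot.snapshot(n)[:,:,::-1][y0:y1,x0:x1];im=cv2.resize(im,None,fx=3.4,fy=3.4,interpolation=cv2.INTER_CUBIC)
    for p in pts:
        u=(proj(n,p)-[x0,y0]+.5)*3.4;cv2.drawMarker(im,tuple(int(v) for v in u),(0,0,255),cv2.MARKER_CROSS,9,1)
    out.append(im[:290 if n=="scene" else 391,:714])
cv2.imwrite("pics/ov.png",cv2.resize(np.vstack(out),None,fx=.85,fy=.85))
E
```

```text
tray [207.5 177. ] ctr [0.6053 0.1914] edges [0.038 0.065] ang deg [-90.8 179.7]
tray [188.8 175.5] ctr [0.6104 0.2461] edges [0.064 0.04 ] ang deg [ -5.6 -96.6]
tin [348.5 215. ] ctr [ 0.4895 -0.2302] edges [0.04  0.061] ang deg [-90.9 178. ]
tab top [296.79992609 183.23125637] ball [ 0.57997913 -0.06693516  0.055     ] saddle@y.1 [0.6068 0.2168 0.129 ]
```

View pics/ov.png

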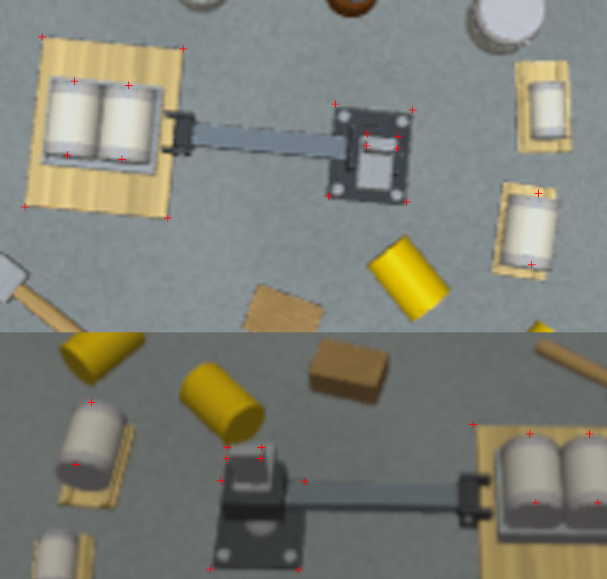

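The overlay agrees in both views: deck, base plate and tab top markers sit within 1 to 2 mm at top px (297,183) and scene tab. The loose tin is at about (0.492,-0.231), axis -7°. Next, a helper that gives the tool-frame deltas.

```bash
cat > go.py <<'E'
import sys,math
from cart import *
from scipy.spatial.transform import Rotation as R
def go(t,psi):
    o=robot.observe();q=np.array(o["ee_rot"]);r=R.from_quat(q[[1,2,3,0]])
    a=math.radians(psi);y=np.array([math.cos(a),math.sin(a),0]);z=np.array([0,0,-1.]);x=np.cross(y,z)
    D=R.from_matrix(np.c_[x,y,z]);e=(r.inv()*D).as_rotvec()
    d=np.array(t)-o["tcp_pos"];p=np.array(o["tcp_pos"])
    s=r.inv().apply(d);s2=D.inv().apply(d)
    print("t",round(o["time_s"],2),"tcp",p.round(4),"F",np.round(o["ft_force"],1),"w",round(o["grip_width"],4),"q",np.round(o["qpos"],2))
    print("shift now",s.round(4),"shift after turn",s2.round(4),"turn",e.round(4),"rows",round(np.abs(s2).max()/.0417,1),round(np.abs(e).max()/.125,1))
if __name__=="__main__": go([float(v) for v in sys.argv[1:4]],float(sys.argv[4]))
E
python3 go.py .492 -.231 .18 83
python3 -m jog '[{"wz":-0.125},{"wz":-0.125}]' 1
python3 go.py .492 -.231 .18 83
```

```text
t 0.3 tcp [0.2464 0.6283 0.1872] F [ 0.1  1.  -0.4] w 0.0928 q [ 1.16  0.12  1.44  0.    1.58 -0.04]
shift now [-0.5424 -0.7103  0.0075] shift after turn [-0.3485 -0.823   0.0072] turn [-4.000e-04 -1.000e-04 -2.516e-01] rows 19.7 2.0
t 0.3 tcp [0.2464 0.6283 0.1872] F [ 0.1  1.  -0.4] w 0.0928 q [ 1.16  0.12  1.44  0.    1.58 -0.04]
shift now [-0.5424 -0.7103  0.0075] shift after turn [-0.3485 -0.823   0.0072] turn [-4.000e-04 -1.000e-04 -2.516e-01] rows 19.7 2.0$[0]: bad value
```

```bash

python3 -m jog '[{"tx":0,"ty":0,"tz":0,"wx":0,"wy":0,"wz":-0.124},{"tx":0,"ty":0,"tz":0,"wx":0,"wy":0,"wz":-0.124}]' 1
python3 go.py .492 -.231 .18 83
```

```text
time_s: 0.47
tcp_pos: [0.2464, 0.6283, 0.187]
ee_rot: [-0.0, 0.062, 0.998, -0.0]
ft_force: [0.0, -0.5, 0.4]
grip_width: 0.0927
t 0.47 tcp [0.2464 0.6283 0.187 ] F [ 0.  -0.5  0.4] w 0.0927 q [ 1.16  0.12  1.44  0.    1.58 -0.29]
shift now [-0.3495 -0.8225  0.0075] shift after turn [-0.3484 -0.8229  0.007 ] turn [-0.0007 -0.0002 -0.0013] rows 19.7 0.0
```

```bash

python3 -m jog '[{"tx":-0.015,"ty":-0.036,"tz":0,"wx":0,"wy":0,"wz":0},{"tx":-0.015,"ty":-0.036,"tz":0,"wx":0,"wy":0,"wz":0},{"tx":-0.015,"ty":-0.036,"tz":0,"wx":0,"wy":0,"wz":0},{"tx":-0.015,"ty":-0.036,"tz":0,"wx":0,"wy":0,"wz":0},{"tx":-0.015,"ty":-0.036,"tz":0,"wx":0,"wy":0,"wz":0},{"tx":-0.015,"ty":-0.036,"tz":0,"wx":0,"wy":0,"wz":0},{"tx":-0.015,"ty":-0.036,"tz":0,"wx":0,"wy":0,"wz":0},{"tx":-0.015,"ty":-0.036,"tz":0,"wx":0,"wy":0,"wz":0}]' >/dev/null
python3 -m jog '[{"tx":-0.015,"ty":-0.036,"tz":0,"wx":0,"wy":0,"wz":0},{"tx":-0.015,"ty":-0.036,"tz":0,"wx":0,"wy":0,"wz":0},{"tx":-0.015,"ty":-0.036,"tz":0,"wx":0,"wy":0,"wz":0},{"tx":-0.015,"ty":-0.036,"tz":0,"wx":0,"wy":0,"wz":0},{"tx":-0.015,"ty":-0.036,"tz":0,"wx":0,"wy":0,"wz":0},{"tx":-0.015,"ty":-0.036,"tz":0,"wx":0,"wy":0,"wz":0},{"tx":-0.015,"ty":-0.036,"tz":0,"wx":0,"wy":0,"wz":0},{"tx":-0.015,"ty":-0.036,"tz":0,"wx":0,"wy":0,"wz":0}]' >/dev/null
python3 go.py .492 -.231 .18 83
```

```text
t 1.8 tcp [0.421  0.0076 0.1859] F [1.  1.1 2. ] w 0.0929 q [-0.04 -0.47  1.95 -0.    1.65 -1.51]
shift now [-0.0948 -0.2302  0.0068] shift after turn [-0.0995 -0.2282  0.0059] turn [-0.0017  0.0049  0.0204] rows 5.5 0.2
```

```bash

python3 -m jog '[{"tx":-0.014,"ty":-0.035,"tz":0,"wx":0,"wy":0,"wz":0.01},{"tx":-0.014,"ty":-0.035,"tz":0,"wx":0,"wy":0,"wz":0.01},{"tx":-0.014,"ty":-0.035,"tz":0,"wx":0,"wy":0,"wz":0},{"tx":-0.014,"ty":-0.035,"tz":0,"wx":0,"wy":0,"wz":0},{"tx":-0.014,"ty":-0.035,"tz":0,"wx":0,"wy":0,"wz":0},{"tx":-0.014,"ty":-0.035,"tz":0,"wx":0,"wy":0,"wz":0},{"tx":-0.012,"ty":-0.02,"tz":0,"wx":0,"wy":0,"wz":0},{"tx":0,"ty":0,"tz":0,"wx":0,"wy":0,"wz":0}]' >/dev/null
python3 go.py .492 -.231 .12 83
python3 - <<'E'
from h import *
save("scene","pics/ap.png",(60,60,300,260),2.5)
E
```

```text
t 2.47 tcp [ 0.4891 -0.2526  0.1876] F [ 0.6 -0.  -0.4] w 0.0931 q [-0.52 -0.16  1.72  0.    1.58 -1.96]
shift now [0.0006 0.022  0.0675] shift after turn [-0.0002  0.0218  0.0676] turn [-0.0029  0.0088 -0.008 ] rows 1.6 0.1
```

View pics/ap.png

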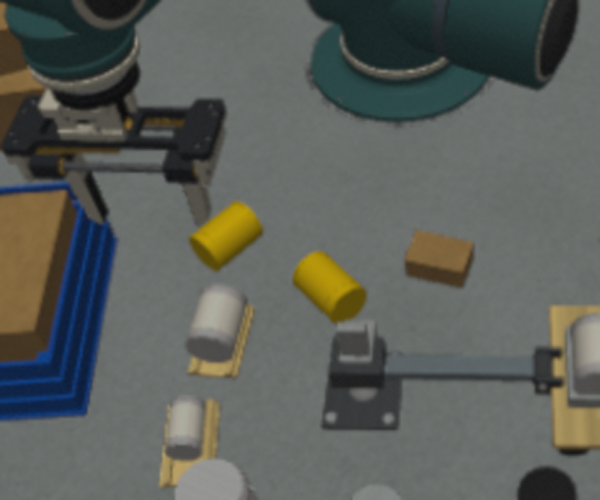

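Scene view: the open jaws hang above and left of the tin (tin at crop (217,322)), and nothing has been disturbed. Centre, then descend.

```bash

python3 -m jog '[{"tx":0,"ty":0.018,"tz":0.02,"wx":-0.003,"wy":0.008,"wz":-0.008},{"tx":0,"ty":0.004,"tz":0.03,"wx":0,"wy":0,"wz":0},{"tx":0,"ty":0,"tz":0.03,"wx":0,"wy":0,"wz":0},{"tx":0,"ty":0,"tz":0.01,"wx":0,"wy":0,"wz":0},{"tx":0,"ty":0,"tz":0,"wx":0,"wy":0,"wz":0}]' >/dev/null
python3 go.py .492 -.231 .018 83
```

```text
t 2.93 tcp [ 0.4917 -0.2263  0.0966] F [-0.2  0.9  0.1] w 0.0931 q [-0.48 -0.14  1.84  0.    1.44 -1.93]
shift now [-0.0007 -0.0047  0.0786] shift after turn [-0.0009 -0.0047  0.0786] turn [0.0002 0.0031 0.0005] rows 1.9 0.0
```

```bash

python3 -m jog '[{"tx":0,"ty":-0.004,"tz":0.02,"wx":0,"wy":0.002,"wz":0},{"tx":0,"ty":0,"tz":0.02,"wx":0,"wy":0,"wz":0},{"tx":0,"ty":0,"tz":0.02,"wx":0,"wy":0,"wz":0},{"tx":0,"ty":0,"tz":0.01,"wx":0,"wy":0,"wz":0},{"tx":0,"ty":0,"tz":0.003,"wx":0,"wy":0,"wz":0},{"tx":0,"ty":0,"tz":0,"wx":0,"wy":0,"wz":0}]' >/dev/null
python3 go.py .492 -.231 .018 83
```

```text
t 3.43 tcp [ 0.4943 -0.2295  0.0303] F [-0.8  0.3  1. ] w 0.0931 q [-0.48 -0.09  1.91  0.    1.31 -1.93]
shift now [ 0.0022 -0.0017  0.0123] shift after turn [ 0.0021 -0.0018  0.0123] turn [-0.0025  0.0089  0.0032] rows 0.3 0.1
```

```bash

python3 -m jog '[{"tx":0.002,"ty":-0.002,"tz":0.011,"wx":-0.002,"wy":0.008,"wz":0},{"tx":0,"ty":0,"tz":0.001,"wx":0,"wy":0,"wz":0},{"tx":0,"ty":0,"tz":0,"wx":0,"wy":0,"wz":0}]' >/dev/null
python3 go.py .492 -.231 .018 83
python3 -m jog '[{"tx":0,"ty":0,"tz":0,"wx":0,"wy":0,"wz":0},{"tx":0,"ty":0,"tz":0,"wx":0,"wy":0,"wz":0},{"tx":0,"ty":0,"tz":0,"wx":0,"wy":0,"wz":0},{"tx":0,"ty":0,"tz":0,"wx":0,"wy":0,"wz":0},{"tx":0,"ty":0,"tz":0,"wx":0,"wy":0,"wz":0},{"tx":0,"ty":0,"tz":0,"wx":0,"wy":0,"wz":0}]' -1
python3 go.py .492 -.231 .018 83
```

```text
t 3.68 tcp [ 0.4935 -0.2321  0.021 ] F [ 1.  -0.1 -0.2] w 0.0927 q [-0.49 -0.07  1.91 -0.    1.3  -1.94]
shift now [0.0016 0.0009 0.003 ] shift after turn [0.0016 0.0009 0.003 ] turn [-0.0018  0.004   0.0034] rows 0.1 0.0
time_s: 4.18
tcp_pos: [0.4943, -0.2326, 0.0229]
ee_rot: [0.003, 0.059, 0.998, -0.001]
ft_force: [0.3, 0.7, -0.5]
grip_width: 0.0575
t 4.18 tcp [ 0.4943 -0.2326  0.0229] F [ 0.3  0.7 -0.5] w 0.0575 q [-0.49 -0.08  1.91 -0.    1.3  -1.94]
shift now [0.0025 0.0013 0.0049] shift after turn [0.0025 0.0013 0.0049] turn [-0.0026  0.0061  0.0031] rows 0.1 0.0
```

```bash

python3 -m jog '[{"tx":0.002,"ty":0,"tz":0.006,"wx":0,"wy":0.004,"wz":0},{"tx":0,"ty":0,"tz":0.001,"wx":0,"wy":0,"wz":0},{"tx":0,"ty":0,"tz":0,"wx":0,"wy":0,"wz":0},{"tx":0,"ty":0,"tz":0,"wx":0,"wy":0,"wz":0}]' -1 >/dev/null
python3 go.py .492 -.231 .018 83
```

```text
t 4.52 tcp [ 0.4926 -0.232   0.016 ] F [-1.2  1.   3.7] w 0.0432 q [-0.49 -0.07  1.92 -0.    1.29 -1.94]
shift now [ 0.0007  0.0009 -0.002 ] shift after turn [ 0.0007  0.0009 -0.002 ] turn [-0.0018  0.0027  0.0032] rows 0.0 0.0
```

```bash

python3 - <<'E'
from h import *
a=robot.snapshot("scene")[150:240,90:230,::-1];b=robot.snapshot("top")[170:260,300:400,::-1]
f=lambda i:cv2.resize(i,None,fx=330/i.shape[0],fy=330/i.shape[0],interpolation=cv2.INTER_CUBIC)
im=np.hstack([f(a),f(b)]);im=cv2.resize(im,None,fx=.88,fy=.88);cv2.imwrite("pics/g.png",im);print(im.shape)
E
python3 go.py .492 -.231 .018 83
```

```text
(290, 774, 3)
t 4.62 tcp [ 0.4926 -0.232   0.016 ] F [-0.7  1.5  3.9] w 0.0435 q [-0.49 -0.07  1.92 -0.    1.29 -1.94]
shift now [ 0.0007  0.0009 -0.002 ] shift after turn [ 0.0008  0.0009 -0.002 ] turn [-0.0019  0.0028  0.0032] rows 0.0 0.0
```

View pics/g.png

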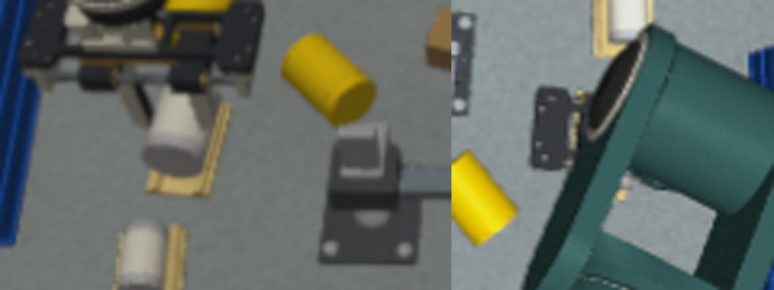

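The tin is between the fingers, but the reported width (43 mm) is below 54 mm. Lift a little and check.

```bash

python3 -m jog '[{"tx":0,"ty":0,"tz":0,"wx":0,"wy":0,"wz":0},{"tx":0,"ty":0,"tz":0,"wx":0,"wy":0,"wz":0},{"tx":0,"ty":0,"tz":-0.01,"wx":0,"wy":0,"wz":0},{"tx":0,"ty":0,"tz":-0.015,"wx":0,"wy":0,"wz":0},{"tx":0,"ty":0,"tz":-0.02,"wx":0,"wy":0,"wz":0},{"tx":0,"ty":0,"tz":-0.02,"wx":0,"wy":0,"wz":0},{"tx":0,"ty":0,"tz":0,"wx":0,"wy":0,"wz":0}]' >/dev/null
python3 go.py .492 -.231 .1 83
python3 - <<'E'
from h import *
save("scene","pics/g2.png",(90,120,230,240),4)
E
```

```text
t 5.2 tcp [ 0.4907 -0.2313  0.0827] F [ 0.3  0.1 -0.6] w 0.0427 q [-0.49 -0.13  1.85 -0.    1.42 -1.94]
shift now [-0.0013  0.0005 -0.0173] shift after turn [-0.0013  0.0005 -0.0173] turn [-0.0007 -0.0024  0.0031] rows 0.4 0.0
```

View pics/g2.png

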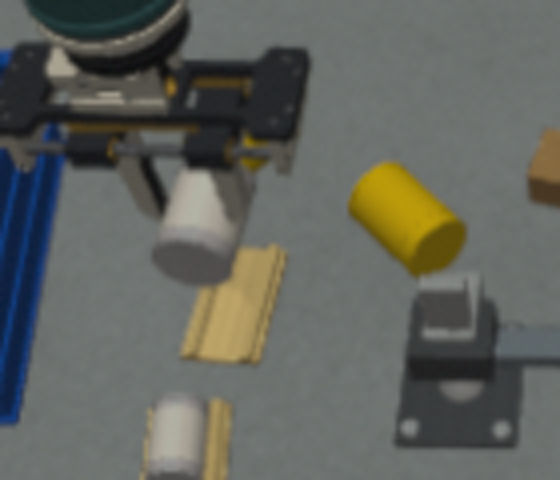

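The tin has lifted off the rest and is held level (tin front end at crop (195,253)). I'll check its height in the hand with a ray through its front face, using the resting picture as the reference.

```bash
python3 - <<'E'
from h import *
def rows(im):
    hsv=cv2.cvtColor(im,cv2.COLOR_BGR2HSV);return hsv
a=cv2.imread("pics/g2.png");b=cv2.resize(cv2.imread("pics/ap.png"),None,fx=1.6,fy=1.6) # scale 4, origin (60,60)
x0,y0=(90-60)*4,(120-60)*4
b=b[y0:y0+480,x0:x0+560]
for n,im,box in(("lifted",a,(120,160,262,300)),("rest",b,(120,160,300,380))):
    h=cv2.cvtColor(im,cv2.COLOR_BGR2HSV);m=((h[...,1]<30)&(h[...,2]>95)).astype(np.uint8)
    mm=np.zeros_like(m);mm[box[1]:box[3],box[0]:box[2]]=m[box[1]:box[3],box[0]:box[2]]
    mm=cv2.morphologyEx(mm,cv2.MORPH_OPEN,np.ones((9,9)))
    c=max(cv2.findContours(mm,0,2)[0],key=cv2.contourArea)[:,0]
    low=c[c[:,1].argmax()];lft=c[c[:,0].argmin()];print(n,"low",low,"left",lft,"right",c[c[:,0].argmax()],"top",c[:,1].min())
    # low point = bottom of front face; intersect plane x=.528
    o,d=px2ray("scene",(low/4+[90,120]));s=(.528-o[0])/d[0];print(o+s*d)
E
```

```text
lifted low [120 299] left [120 188] right [236 239] top 160
[ 0.528      -0.29224294  0.06702771]
rest low [120 379] left [120 160] right [299 379] top 160
[ 0.528      -0.32211186 -0.03590844]
```

```bash
python3 - <<'E'
from h import *
for n,u,x in(("rest bottom",(212/2.5+60,360/2.5+60),.529),("lift bottom",(195/4+90,284/4+120),.528),("lift left",(153/4+90,250/4+120),.528),("lift right",(236/4+90,262/4+120),.528),("rest left",(188/2.5+60,337/2.5+60),.529),("rest right",(237/2.5+60,347/2.5+60),.529)):
    o,d=px2ray("scene",u);print(n,(o+d*(x-o[0])/d[0]).round(4))
E
python3 go.py .492 -.231 .25 84.6
```

```text
rest bottom [ 0.529  -0.2361  0.0137]
lift bottom [ 0.528  -0.2376  0.0783]
lift left [ 0.528  -0.255   0.1202]
lift right [ 0.528  -0.2046  0.1002]
rest left [ 0.529  -0.2511  0.063 ]
rest right [ 0.529  -0.2025  0.0365]
t 5.25 tcp [ 0.4902 -0.2311  0.0807] F [-0.5 -0.7 -1.6] w 0.0434 q [-0.49 -0.12  1.86 -0.    1.41 -1.94]
shift now [-0.0012  0.0003 -0.1693] shift after turn [-0.0018  0.0002 -0.1693] turn [-0.0001 -0.0037 -0.0248] rows 4.1 0.2
```

Tin centre is about 16 mm above the TCP, so it's gripped near its middle and the width reading just runs low. Lift and carry.

```bash

python3 -m jog '[{"tx":0,"ty":0,"tz":-0.02,"wx":0,"wy":-0.003,"wz":-0.012},{"tx":0,"ty":0,"tz":-0.03,"wx":0,"wy":0,"wz":-0.012},{"tx":0,"ty":0,"tz":-0.03,"wx":0,"wy":0,"wz":0},{"tx":0,"ty":0,"tz":-0.03,"wx":0,"wy":0,"wz":0},{"tx":0,"ty":0,"tz":-0.01,"wx":0,"wy":0,"wz":0},{"tx":0,"ty":0,"tz":0,"wx":0,"wy":0,"wz":0}]' >/dev/null
python3 go.py .607 .217 .2 84.6
```

```text
t 5.75 tcp [ 0.4877 -0.2301  0.1963] F [ 0.1  0.7 -1.7] w 0.0431 q [-0.49 -0.18  1.71 -0.    1.62 -1.96]
shift now [-0.0766  0.4563 -0.0029] shift after turn [-0.0767  0.4563 -0.0037] turn [ 0.0037 -0.011   0.0001] rows 10.9 0.1
```

```bash

python3 -m jog '[{"tx":-0.004,"ty":0.015,"tz":-0.003,"wx":0.003,"wy":-0.008,"wz":0},{"tx":-0.005,"ty":0.028,"tz":-0.003,"wx":0,"wy":0,"wz":0},{"tx":-0.005,"ty":0.028,"tz":0,"wx":0,"wy":0,"wz":0},{"tx":-0.005,"ty":0.028,"tz":0,"wx":0,"wy":0,"wz":0},{"tx":-0.005,"ty":0.028,"tz":0,"wx":0,"wy":0,"wz":0},{"tx":-0.005,"ty":0.028,"tz":0,"wx":0,"wy":0,"wz":0},{"tx":-0.005,"ty":0.028,"tz":0,"wx":0,"wy":0,"wz":0},{"tx":-0.005,"ty":0.028,"tz":0,"wx":0,"wy":0,"wz":0}]' >/dev/null
python3 go.py .607 .217 .2 84.6
```

```text
t 6.42 tcp [ 0.5443 -0.0193  0.1824] F [ 0.9  0.3 -2. ] w 0.043 q [-0.08 -0.15  1.72  0.    1.6  -1.55]
shift now [-0.0379  0.2415 -0.018 ] shift after turn [-0.0402  0.2411 -0.0176] turn [ 0.0014 -0.0197 -0.0083] rows 5.8 0.2
```

```bash

python3 -m jog '[{"tx":-0.004,"ty":0.028,"tz":-0.01,"wx":0,"wy":-0.015,"wz":-0.008},{"tx":-0.005,"ty":0.028,"tz":-0.008,"wx":0,"wy":0,"wz":0},{"tx":-0.005,"ty":0.028,"tz":0,"wx":0,"wy":0,"wz":0},{"tx":-0.005,"ty":0.028,"tz":0,"wx":0,"wy":0,"wz":0},{"tx":-0.005,"ty":0.028,"tz":0,"wx":0,"wy":0,"wz":0},{"tx":-0.005,"ty":0.018,"tz":0,"wx":0,"wy":0,"wz":0},{"tx":-0.003,"ty":0.008,"tz":0,"wx":0,"wy":0,"wz":0},{"tx":0,"ty":0,"tz":0,"wx":0,"wy":0,"wz":0}]' >/dev/null
python3 go.py .607 .217 .15 84.6
```

```text
t 7.08 tcp [0.589  0.1558 0.1772] F [ 1.1  0.3 -1.9] w 0.0434 q [ 0.21 -0.01  1.58  0.01  1.59 -1.27]
shift now [-0.0131  0.0626  0.0267] shift after turn [-0.0121  0.0626  0.0272] turn [-0.0025 -0.0258  0.0044] rows 1.5 0.2
```

```bash

python3 -m jog '[{"tx":-0.004,"ty":0.02,"tz":0,"wx":-0.002,"wy":-0.015,"wz":0.004},{"tx":-0.004,"ty":0.02,"tz":0.003,"wx":0,"wy":-0.01,"wz":0},{"tx":-0.003,"ty":0.012,"tz":0.005,"wx":0,"wy":0,"wz":0},{"tx":0,"ty":0.004,"tz":0,"wx":0,"wy":0,"wz":0},{"tx":0,"ty":0,"tz":0,"wx":0,"wy":0,"wz":0}]' >/dev/null
python3 go.py .607 .217 .15 84.6
python3 -m jog '[{"tx":0,"ty":0,"tz":0,"wx":0,"wy":0,"wz":0},{"tx":0,"ty":0,"tz":0,"wx":0,"wy":0,"wz":0}]' >/dev/null
python3 go.py .607 .217 .15 84.6
```

```text
t 7.5 tcp [0.6041 0.2076 0.1617] F [ 0.3 -0.1 -2.6] w 0.0434 q [ 0.29  0.05  1.55 -0.    1.55 -1.18]
shift now [-0.0021  0.0096  0.0116] shift after turn [-0.0021  0.0096  0.0117] turn [-0.0046 -0.0071 -0.0021] rows 0.3 0.1
t 7.67 tcp [0.6037 0.2059 0.161 ] F [ 0.6  0.2 -1.1] w 0.0434 q [ 0.29  0.05  1.55 -0.    1.55 -1.18]
shift now [-0.0023  0.0115  0.0109] shift after turn [-0.0022  0.0114  0.011 ] turn [-0.0055 -0.0085 -0.0028] rows 0.3 0.1
```

```bash

python3 -m jog '[{"tx":-0.002,"ty":0.009,"tz":0.006,"wx":-0.005,"wy":-0.008,"wz":-0.003},{"tx":0,"ty":0.002,"tz":0.008,"wx":0,"wy":0,"wz":0},{"tx":0,"ty":0,"tz":0.004,"wx":0,"wy":0,"wz":0},{"tx":0,"ty":0,"tz":0,"wx":0,"wy":0,"wz":0},{"tx":0,"ty":0,"tz":0,"wx":0,"wy":0,"wz":0}]' >/dev/null
python3 go.py .607 .217 .115 84.6
python3 - <<'E'
from h import *
save("scene","pics/p1.png",(240,120,380,250),4)
E
```

```text
t 8.08 tcp [0.6071 0.2154 0.1414] F [ 0.1  0.2 -1.1] w 0.0432 q [ 0.3   0.06  1.57 -0.    1.51 -1.17]
shift now [0.0002 0.0016 0.0264] shift after turn [0.0002 0.0016 0.0264] turn [-0.      0.001  -0.0015] rows 0.6 0.0
```

View pics/p1.png

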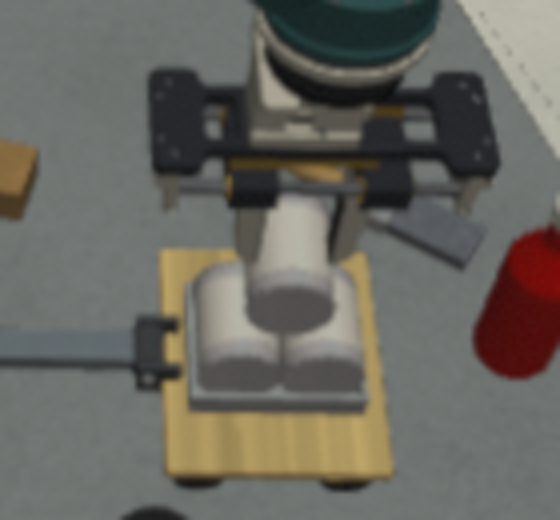

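Held tin is centred over the gap (front bottom at crop (290,333); lower tins' fronts at (238,388) and (325,388)). Check the axial alignment by projection.

```bash
python3 - <<'E'
from cart import *
f=lambda p:((proj("scene",p)-[240,120]+.5)*4).round(0)
print(f(W(.0375,.0995,.1305)),f(W(.0375,.073,.056)),f(W(.0375,.127,.056)), f(W(.0475,.0995,.1305)))
E
```

```text
[288. 339.] [233. 399.] [314. 399.] [289. 353.]
```

```bash

python3 -m jog '[{"tx":-0.001,"ty":0.002,"tz":0.008,"wx":0,"wy":0,"wz":0},{"tx":-0.001,"ty":0,"tz":0.007,"wx":0,"wy":0,"wz":0},{"tx":0,"ty":0,"tz":0.004,"wx":0,"wy":0,"wz":0},{"tx":0,"ty":0,"tz":0.002,"wx":0,"wy":0,"wz":0},{"tx":0,"ty":0,"tz":0,"wx":0,"wy":0,"wz":0}]' >/dev/null
python3 go.py .609 .217 .115 84.6
```

```text
t 8.55 tcp [0.6095 0.2173 0.1182] F [-0.1 -0.2 -1.6] w 0.0432 q [ 0.3   0.08  1.59 -0.    1.47 -1.17]
shift now [ 0.0005 -0.0004  0.0032] shift after turn [ 0.0005 -0.0004  0.0032] turn [-0.      0.0011 -0.0014] rows 0.1 0.0
```

```bash

python3 -m jog '[{"tx":0,"ty":0,"tz":0.002,"wx":0,"wy":0,"wz":0},{"tx":0,"ty":0,"tz":0.001,"wx":0,"wy":0,"wz":0},{"tx":0,"ty":0,"tz":0,"wx":0,"wy":0,"wz":0}]' >/dev/null
python3 go.py .608 .217 .115 84.6
python3 -m jog '[{"tx":0,"ty":0,"tz":0.002,"wx":0,"wy":0,"wz":0},{"tx":0,"ty":0,"tz":0,"wx":0,"wy":0,"wz":0}]' >/dev/null
python3 go.py .608 .217 .113 84.6
```

```text
t 8.8 tcp [0.6095 0.2173 0.1149] F [ 0.2 -0.4 -2.6] w 0.043 q [ 0.3   0.08  1.59 -0.    1.46 -1.17]
shift now [ 0.0015 -0.0004 -0.0001] shift after turn [ 0.0015 -0.0004 -0.0001] turn [-0.0001  0.001  -0.0015] rows 0.0 0.0
t 8.97 tcp [0.6098 0.2174 0.1134] F [ 0.6  0.5 -1.5] w 0.0432 q [ 0.3   0.08  1.6  -0.    1.46 -1.17]
shift now [ 0.0017 -0.0006  0.0004] shift after turn [ 0.0017 -0.0006  0.0004] turn [ 0.0004  0.0018 -0.0015] rows 0.0 0.0
```

```bash

for i in 1; do python3 -m jog '[{"tx":0.001,"ty":0,"tz":0.002,"wx":0,"wy":0,"wz":0},{"tx":0,"ty":0,"tz":0,"wx":0,"wy":0,"wz":0}]' | grep -E "tcp|force"; done
python3 -m jog '[{"tx":0,"ty":0,"tz":0.0015,"wx":0,"wy":0,"wz":0},{"tx":0,"ty":0,"tz":0,"wx":0,"wy":0,"wz":0}]' | grep -E "tcp|force"
```

```text
tcp_pos: [0.61, 0.2178, 0.1133]
ft_force: [0.4, 0.5, -1.0]
tcp_pos: [0.6105, 0.218, 0.1131]
ft_force: [0.1, 0.3, -1.1]
```

```bash

python3 -m jog '[{"tx":0.002,"ty":-0.001,"tz":0.003,"wx":0,"wy":0,"wz":0},{"tx":0,"ty":0,"tz":0,"wx":0,"wy":0,"wz":0}]' | grep -E "tcp|force"
```

```text
tcp_pos: [0.6105, 0.2178, 0.1133]
ft_force: [-0.1, 0.7, -2.0]
```

```bash

python3 -m jog '[{"tx":0.001,"ty":-0.001,"tz":0.003,"wx":0,"wy":0,"wz":0},{"tx":0,"ty":0,"tz":0.003,"wx":0,"wy":0,"wz":0}]' | grep -E "tcp|force"
```

```text
tcp_pos: [0.6116, 0.2185, 0.1123]
ft_force: [-6.2, 4.9, 28.5]
```

```bash
python3 go.py .608 .217 .113 84.6; python3 - <<'E'
from h import *
save("scene","pics/p2.png",(250,130,370,240),4)
E
```

```text
t 9.63 tcp [0.6116 0.2185 0.1123] F [-6.2  4.9 28.5] w 0.0434 q [ 0.3   0.07  1.61  0.    1.43 -1.17]
shift now [ 0.0034 -0.0018 -0.0008] shift after turn [ 0.0035 -0.0018 -0.0007] turn [ 0.0101  0.0214 -0.0009] rows 0.1 0.2
```

View pics/p2.png

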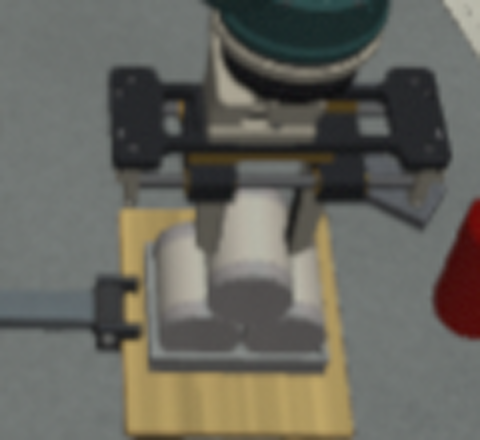

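The tin is nested between the two lower ones (crop (250,285)), and the contact force confirms it's seated. Ease off and open.

```bash

python3 -m jog '[{"tx":0.001,"ty":-0.001,"tz":-0.0015,"wx":0.008,"wy":0.016,"wz":0},{"tx":0,"ty":0,"tz":0,"wx":0,"wy":0,"wz":0}]'
python3 go.py .608 .217 .113 84.6
```

```text
time_s: 9.85
tcp_pos: [0.6104, 0.218, 0.1146]
ee_rot: [0.003, 0.047, 0.999, 0.001]
ft_force: [0.1, -0.3, -1.1]
grip_width: 0.0431
t 9.85 tcp [0.6104 0.218  0.1146] F [ 0.1 -0.3 -1.1] w 0.0431 q [ 0.3   0.08  1.6   0.    1.46 -1.17]
shift now [ 0.0023 -0.0012  0.0016] shift after turn [ 0.0023 -0.0012  0.0016] turn [ 0.0029  0.006  -0.0006] rows 0.1 0.0
```

```bash

python3 -m jog '[{"tx":0.001,"ty":-0.001,"tz":0.0015,"wx":0.002,"wy":0.005,"wz":0},{"tx":0,"ty":0,"tz":0.001,"wx":0,"wy":0,"wz":0}]' | grep -E "tcp|force"
python3 -m jog '[{"tx":0,"ty":0,"tz":0,"wx":0,"wy":0,"wz":0},{"tx":0,"ty":0,"tz":0,"wx":0,"wy":0,"wz":0},{"tx":0,"ty":0,"tz":0,"wx":0,"wy":0,"wz":0},{"tx":0,"ty":0,"tz":0,"wx":0,"wy":0,"wz":0},{"tx":0,"ty":0,"tz":0,"wx":0,"wy":0,"wz":0},{"tx":0,"ty":0,"tz":0,"wx":0,"wy":0,"wz":0},{"tx":0,"ty":0,"tz":0,"wx":0,"wy":0,"wz":0},{"tx":0,"ty":0,"tz":0,"wx":0,"wy":0,"wz":0}]' 1
python3 go.py .608 .217 .2 84.6
```

```text
tcp_pos: [0.6096, 0.2176, 0.1127]
ft_force: [-1.7, 5.1, 18.7]
time_s: 10.68
tcp_pos: [0.6083, 0.2169, 0.1094]
ee_rot: [-0.001, 0.047, 0.999, 0.0]
ft_force: [0.9, -0.0, -0.2]
grip_width: 0.0911
t 10.68 tcp [0.6083 0.2169 0.1094] F [ 0.9 -0.  -0.2] w 0.0911 q [ 0.3   0.09  1.6   0.    1.46 -1.17]
shift now [ 0.0005  0.0001 -0.0906] shift after turn [ 0.0004  0.0001 -0.0906] turn [ 0.0007 -0.0019 -0.0007] rows 2.2 0.0
```

```bash

python3 -m jog '[{"tx":0,"ty":0,"tz":-0.01,"wx":0,"wy":0,"wz":0},{"tx":0,"ty":0,"tz":-0.02,"wx":0,"wy":0,"wz":0},{"tx":0,"ty":0,"tz":-0.03,"wx":0,"wy":0,"wz":0},{"tx":0,"ty":0,"tz":-0.03,"wx":0,"wy":0,"wz":0},{"tx":0,"ty":0,"tz":-0.01,"wx":0,"wy":0,"wz":0},{"tx":0,"ty":0,"tz":0,"wx":0,"wy":0,"wz":0}]' >/dev/null
python3 - <<'E'
from h import *
save("scene","pics/p3.png",(180,100,370,240),3)
E
python3 go.py .58 -.067 .18 84.6
```

```text
t 11.23 tcp [0.6076 0.2165 0.2142] F [-0.6  0.   0.4] w 0.0931 q [ 0.3   0.05  1.47  0.    1.63 -1.17]
shift now [ 0.0004 -0.2848  0.0343] shift after turn [ 0.0008 -0.2848  0.0342] turn [-0.0004 -0.0043 -0.0007] rows 6.8 0.0
```

View pics/p3.png

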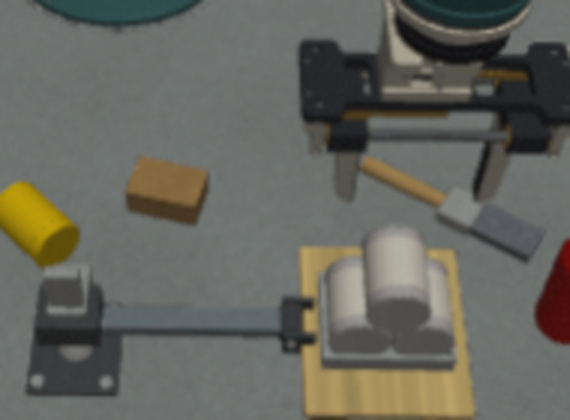

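The tin lies saddled and free at crop (397,275), and the lower tins haven't moved. Now to the tab.

```bash
python3 - <<'E'
from cart import *
print("pred front bottom",(proj("scene",W(.0375,.1,.102))-[180,100]+.5)*3,"front centre",(proj("scene",W(.0375,.1,.129))-[180,100]+.5)*3,"back top",(proj("scene",W(-.0375,.1,.156))-[180,100]+.5)*3)
E
python3 -m jog '[{"tx":0,"ty":-0.015,"tz":0,"wx":0,"wy":0,"wz":0},{"tx":0,"ty":-0.028,"tz":0,"wx":0,"wy":0,"wz":0},{"tx":0,"ty":-0.028,"tz":0,"wx":0,"wy":0,"wz":0},{"tx":0,"ty":-0.028,"tz":0,"wx":0,"wy":0,"wz":0},{"tx":0,"ty":-0.028,"tz":0,"wx":0,"wy":0,"wz":0},{"tx":0,"ty":-0.028,"tz":0,"wx":0,"wy":0,"wz":0},{"tx":0,"ty":-0.015,"tz":0,"wx":0,"wy":0,"wz":0},{"tx":0,"ty":0,"tz":0,"wx":0,"wy":0,"wz":0}]' >/dev/null
python3 -m jog '[{"tx":0,"ty":0,"tz":0,"wx":0,"wy":0,"wz":0.12},{"tx":0,"ty":0,"tz":0,"wx":0,"wy":0,"wz":0.12},{"tx":0,"ty":0,"tz":0,"wx":0,"wy":0,"wz":0.12},{"tx":0,"ty":0,"tz":0,"wx":0,"wy":0,"wz":0.12},{"tx":0,"ty":0,"tz":0,"wx":0,"wy":0,"wz":0.12},{"tx":0,"ty":0,"tz":0,"wx":0,"wy":0,"wz":0.12},{"tx":0,"ty":0,"tz":0,"wx":0,"wy":0,"wz":0.12},{"tx":0,"ty":0,"tz":0,"wx":0,"wy":0,"wz":0.12}]' >/dev/null
python3 go.py .58 -.067 .18 -5.4
```

```text
pred front bottom [392.16831349 332.17959318] front centre [396.36257942 315.17886737] back top [392.95979102 223.93577321]
t 12.57 tcp [0.5813 0.0349 0.1893] F [-0.1  0.5 -0. ] w 0.0932 q [ 0.02 -0.06  1.62 -0.    1.62 -0.47]
shift now [-0.0898 -0.0482  0.0096] shift after turn [-0.1016  0.0083  0.0093] turn [-0.0326 -0.0039  0.5779] rows 2.4 4.6
```

```bash

python3 -m jog '[{"tx":0,"ty":0,"tz":0,"wx":-0.016,"wy":0,"wz":0.12},{"tx":0,"ty":0,"tz":0,"wx":-0.016,"wy":0,"wz":0.12},{"tx":0,"ty":0,"tz":0,"wx":0,"wy":0,"wz":0.12},{"tx":0,"ty":0,"tz":0,"wx":0,"wy":0,"wz":0.12},{"tx":-0.02,"ty":0.002,"tz":0,"wx":0,"wy":0,"wz":0.09},{"tx":-0.025,"ty":0.002,"tz":0,"wx":0,"wy":0,"wz":0},{"tx":-0.025,"ty":0.002,"tz":0,"wx":0,"wy":0,"wz":0},{"tx":-0.015,"ty":0,"tz":0,"wx":0,"wy":0,"wz":0}]' >/dev/null
python3 -m jog '[{"tx":0,"ty":0,"tz":0,"wx":0,"wy":0,"wz":0}]' >/dev/null
python3 go.py .58 -.067 .18 -5.4
```

```text
t 13.32 tcp [ 0.5746 -0.0496  0.1752] F [ 0.6  0.  -0.8] w 0.0931 q [-0.14 -0.08  1.66  0.01  1.58 -0.02]
shift now [-0.0167  0.0073 -0.0051] shift after turn [-0.0168  0.007  -0.0048] turn [-0.0178 -0.0089 -0.0213] rows 0.4 0.2
```

```bash

python3 -m jog '[{"tx":-0.015,"ty":0.006,"tz":0,"wx":-0.017,"wy":-0.008,"wz":-0.021},{"tx":0,"ty":0.001,"tz":0.01,"wx":0,"wy":0,"wz":0},{"tx":0,"ty":0,"tz":0.015,"wx":0,"wy":0,"wz":0},{"tx":0,"ty":0,"tz":0.008,"wx":0,"wy":0,"wz":0},{"tx":0,"ty":0,"tz":0,"wx":0,"wy":0,"wz":0}]' >/dev/null
python3 go.py .58 -.067 .092 -5.4
```

```text
t 13.73 tcp [ 0.5783 -0.0628  0.1354] F [-0.9  0.4  0.3] w 0.0931 q [-0.15 -0.06  1.71  0.    1.5  -0.06]
shift now [-0.0041  0.0024  0.0434] shift after turn [-0.004   0.0021  0.0434] turn [-0.0057 -0.0026 -0.0014] rows 1.0 0.0
```

```bash

python3 - <<'E'
from h import *
save("scene","pics/l1.png",(150,90,270,220),4)
E
```

```text
(no output)
```

View pics/l1.png

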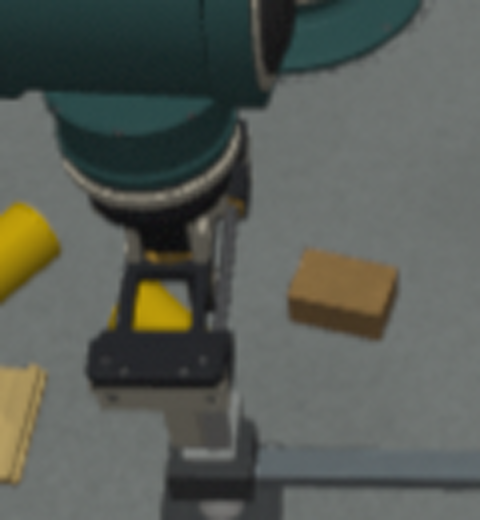

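The near finger lines up in front of the tab (crop (205,430)). Descend and close.

```bash

python3 -m jog '[{"tx":-0.004,"ty":0.002,"tz":0.01,"wx":-0.005,"wy":-0.002,"wz":0},{"tx":0,"ty":0,"tz":0.014,"wx":0,"wy":0,"wz":0},{"tx":0,"ty":0,"tz":0.01,"wx":0,"wy":0,"wz":0},{"tx":0,"ty":0,"tz":0.004,"wx":0,"wy":0,"wz":0},{"tx":0,"ty":0,"tz":0,"wx":0,"wy":0,"wz":0}]' >/dev/null
python3 go.py .58 -.067 .093 -5.4
```

```text
t 14.2 tcp [ 0.5802 -0.0657  0.0944] F [-0.6 -0.   1.1] w 0.0926 q [-0.16 -0.04  1.76  0.    1.43 -0.06]
shift now [-0.0013 -0.0001  0.0014] shift after turn [-0.0013 -0.0001  0.0014] turn [ 0.0001 -0.0008 -0.0001] rows 0.0 0.0
```

```bash

python3 -m jog '[{"tx":0,"ty":0,"tz":0,"wx":0,"wy":0,"wz":0},{"tx":0,"ty":0,"tz":0,"wx":0,"wy":0,"wz":0},{"tx":0,"ty":0,"tz":0,"wx":0,"wy":0,"wz":0},{"tx":0,"ty":0,"tz":0,"wx":0,"wy":0,"wz":0},{"tx":0,"ty":0,"tz":0,"wx":0,"wy":0,"wz":0},{"tx":0,"ty":0,"tz":0,"wx":0,"wy":0,"wz":0},{"tx":0,"ty":0,"tz":0,"wx":0,"wy":0,"wz":0},{"tx":0,"ty":0,"tz":0,"wx":0,"wy":0,"wz":0}]' -1 >/dev/null
python3 -m jog '[{"tx":0,"ty":0,"tz":0,"wx":0,"wy":0,"wz":0},{"tx":0,"ty":0,"tz":0,"wx":0,"wy":0,"wz":0},{"tx":0,"ty":0,"tz":0,"wx":0,"wy":0,"wz":0},{"tx":0,"ty":0,"tz":0,"wx":0,"wy":0,"wz":0},{"tx":0,"ty":0,"tz":0,"wx":0,"wy":0,"wz":0}]' -1 >/dev/null
python3 go.py .58 -.067 .093 -5.4
```

```text
t 15.28 tcp [ 0.5778 -0.0656  0.096 ] F [-34.    2.9  15.9] w 0.0118 q [-0.16 -0.04  1.75  0.    1.44 -0.06]
shift now [-0.0012  0.0023  0.003 ] shift after turn [-0.0012  0.0023  0.003 ] turn [-0.0059 -0.0007 -0.0004] rows 0.1 0.0
```

```bash

python3 -m jog '[{"tx":0,"ty":-0.004,"tz":0,"wx":0,"wy":0,"wz":0},{"tx":0,"ty":-0.002,"tz":0,"wx":0,"wy":0,"wz":0},{"tx":0,"ty":0,"tz":0,"wx":0,"wy":0,"wz":0}]' >/dev/null
python3 go.py .58 -.067 .093 -5.4
```

```text
t 15.53 tcp [ 0.5717 -0.0649  0.0963] F [ 6.3  0.3 -3.2] w 0.0115 q [-0.16 -0.06  1.77  0.    1.44 -0.06]
shift now [-0.0013  0.0085  0.0033] shift after turn [-0.0013  0.0085  0.0033] turn [-0.0054 -0.0008 -0.0004] rows 0.2 0.0
```

```bash

python3 -m jog '[{"tx":0,"ty":-0.005,"tz":0,"wx":0,"wy":0,"wz":0},{"tx":0,"ty":-0.005,"tz":0,"wx":0,"wy":0,"wz":0},{"tx":0,"ty":-0.003,"tz":0,"wx":0,"wy":0,"wz":0},{"tx":0,"ty":0,"tz":0,"wx":0,"wy":0,"wz":0}]' >/dev/null
python3 go.py .557 -.067 .093 -5.4
```

```text
t 15.87 tcp [ 0.5616 -0.0638  0.0965] F [ 7.3 -0.5 -3.8] w 0.0112 q [-0.16 -0.09  1.79  0.    1.43 -0.06]
shift now [-0.0036 -0.0043  0.0035] shift after turn [-0.0036 -0.0043  0.0035] turn [ 0.0024 -0.0012 -0.0005] rows 0.1 0.0
```

```bash

python3 -m jog '[{"tx":0,"ty":-0.004,"tz":0,"wx":0,"wy":0,"wz":0},{"tx":0,"ty":-0.002,"tz":0,"wx":0,"wy":0,"wz":0},{"tx":0,"ty":0,"tz":0,"wx":0,"wy":0,"wz":0}]' >/dev/null
python3 go.py .555 -.067 .093 -5.4
```

```text
t 16.12 tcp [ 0.5585 -0.0634  0.0967] F [10.2 -0.4 -4. ] w 0.0114 q [-0.16 -0.1   1.81  0.    1.42 -0.07]
shift now [-0.0039 -0.0032  0.0037] shift after turn [-0.0039 -0.0032  0.0037] turn [ 0.0099 -0.0013 -0.0005] rows 0.1 0.1
```

```bash

python3 -m jog '[{"tx":0,"ty":-0.003,"tz":0,"wx":0,"wy":0,"wz":0},{"tx":0,"ty":-0.001,"tz":0,"wx":0,"wy":0,"wz":0},{"tx":0,"ty":-0.001,"tz":0,"wx":0,"wy":0,"wz":0}]' >/dev/null
python3 go.py .555 -.067 .093 -5.4
```

```text
t 16.37 tcp [ 0.5568 -0.0631  0.0969] F [10.3 -0.8 -3.8] w 0.0114 q [-0.16 -0.11  1.81  0.    1.42 -0.07]
shift now [-0.0041 -0.0015  0.0039] shift after turn [-0.004  -0.0014  0.0039] turn [ 0.0178 -0.0016 -0.0006] rows 0.1 0.1
```

Latch about 20 mm open (10 N spring force, matching the spring model). Lift along the arc about the hinge while holding the pull.

```bash

python3 -m jog '[{"tx":0.001,"ty":-0.0015,"tz":-0.004,"wx":0.004,"wy":-0.02,"wz":0},{"tx":0.001,"ty":-0.0015,"tz":-0.004,"wx":0.004,"wy":-0.02,"wz":0},{"tx":0.001,"ty":-0.0015,"tz":-0.004,"wx":0.004,"wy":-0.02,"wz":0},{"tx":0.001,"ty":-0.0015,"tz":-0.004,"wx":0.004,"wy":-0.02,"wz":0}]' >/dev/null
python3 go.py .5568 -.0631 .0969 -5.4
```

```text
t 16.7 tcp [ 0.555  -0.0589  0.1128] F [10.4 -1.7 -4.2] w 0.011 q [-0.1  -0.12  1.8  -0.08  1.45  0.  ]
shift now [-0.0027  0.0021  0.0162] shift after turn [-0.004   0.0022  0.0159] turn [ 0.0108  0.0801 -0.0029] rows 0.4 0.6
```

```bash

python3 -m jog '[{"tx":0.001,"ty":-0.001,"tz":-0.004,"wx":0.003,"wy":-0.02,"wz":0},{"tx":0.001,"ty":-0.001,"tz":-0.004,"wx":0.003,"wy":-0.02,"wz":0},{"tx":0.001,"ty":-0.001,"tz":-0.004,"wx":0.003,"wy":-0.02,"wz":0},{"tx":0.001,"ty":-0.001,"tz":-0.004,"wx":0.002,"wy":-0.02,"wz":0},{"tx":0.001,"ty":-0.001,"tz":-0.004,"wx":0.002,"wy":-0.02,"wz":0},{"tx":0.001,"ty":-0.001,"tz":-0.004,"wx":0.002,"wy":-0.02,"wz":0}]' >/dev/null
python3 go.py .5568 -.0631 .0969 -5.4
```

```text
t 17.2 tcp [ 0.5567 -0.0497  0.1379] F [10.2 -1.8 -4.3] w 0.0113 q [-0.01 -0.12  1.76 -0.21  1.5   0.1 ]
shift now [-0.0046  0.0008  0.0429] shift after turn [-0.0133  0.0013  0.041 ] turn [ 0.0123  0.2062 -0.0042] rows 1.0 1.6
```

```bash

python3 -m jog '[{"tx":0.001,"ty":-0.001,"tz":-0.004,"wx":0.003,"wy":-0.02,"wz":0},{"tx":0.001,"ty":-0.001,"tz":-0.004,"wx":0.003,"wy":-0.02,"wz":0},{"tx":0.001,"ty":-0.001,"tz":-0.004,"wx":0.002,"wy":-0.02,"wz":0},{"tx":0.001,"ty":-0.001,"tz":-0.004,"wx":0.002,"wy":-0.02,"wz":0},{"tx":0.001,"ty":-0.001,"tz":-0.004,"wx":0.002,"wy":-0.02,"wz":0},{"tx":0.001,"ty":-0.001,"tz":-0.004,"wx":0.002,"wy":-0.02,"wz":0},{"tx":0.0005,"ty":-0.0005,"tz":-0.002,"wx":0,"wy":-0.01,"wz":0}]' >/dev/null
python3 -m jog '[{"tx":0,"ty":0,"tz":0,"wx":0,"wy":0,"wz":0},{"tx":0,"ty":0,"tz":0,"wx":0,"wy":0,"wz":0}]' >/dev/null
python3 go.py .5568 -.0631 .0969 -5.4
python3 -m jog '[{"tx":0,"ty":0,"tz":0,"wx":0,"wy":0,"wz":0},{"tx":0,"ty":0,"tz":0,"wx":0,"wy":0,"wz":0}]' >/dev/null
python3 go.py .5568 -.0631 .0969 -5.4
python3 - <<'E'
from h import *
save("scene","pics/end.png",(130,80,380,250),3)
E
```

```text
t 17.95 tcp [ 0.5617 -0.0358  0.1641] F [ 9.6 -2.8 -2.7] w 0.0113 q [ 0.09 -0.1   1.73 -0.34  1.56  0.2 ]
shift now [-0.0033 -0.0038  0.0725] shift after turn [-0.0276 -0.0023  0.0672] turn [ 0.0222  0.3449 -0.0036] rows 1.6 2.8
t 18.12 tcp [ 0.5638 -0.036   0.1642] F [ 8.5 -2.4 -2.8] w 0.0113 q [ 0.09 -0.1   1.72 -0.34  1.55  0.2 ]
shift now [-0.0032 -0.0062  0.0726] shift after turn [-0.0276 -0.0044  0.0673] turn [ 0.0268  0.3454 -0.0027] rows 1.6 2.8
```

View pics/end.png

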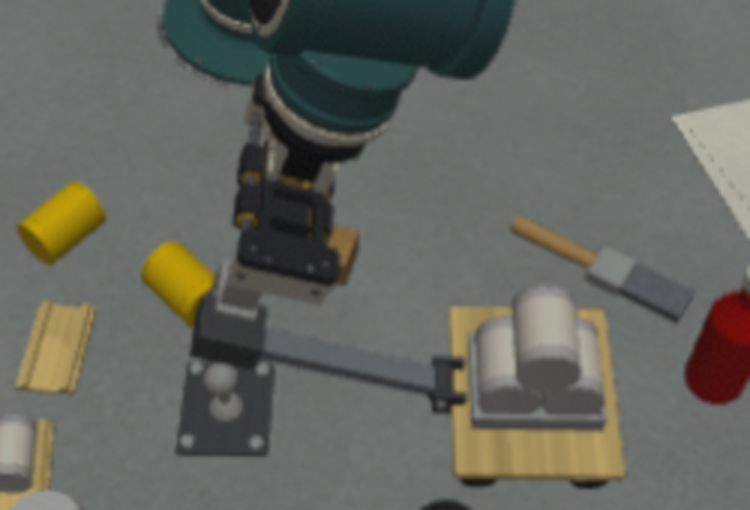

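The ball is exposed at crop (222,378), the coupler is held above it at (230,325), and the third tin is still saddled at (545,340). Hand in.

```bash
python3 -c "
from bench import robot
print(robot.hand_in())"
```

```text
the job is handed in; nothing more can be done
None
```

The job is handed in: the loose tin lies on top of the two tray tins, released, and the cart is uncoupled with the tongue still held raised. The hand-in reports no verdict, so this rests on my own checks.

- **Tin:** After release, the scene camera showed it nested in the gap, within about 3 mm of the predicted saddle position. The two lower tins looked unmoved. In the last picture it was still in place.
- **Latch:** I pulled it about 20 mm toward the cart's -x side before lifting. The spring force read about 10 N, which fits that travel.
- **Tongue:** I lifted it along the arc about its hinge to about 0.345 rad, which puts the coupler about 68 mm above where it sat. The last picture shows the ball exposed and the fingers still gripping the tab, with the arm carrying about 3 N of weight and about 9 N of spring pull.
- **Surroundings:** The bystanders in view looked undisturbed. The clock stood at about 18 s of the allowed 54 s.

**Checks that disagreed:**
- **Gripper width:** It read 43 mm on the 54 mm tin, though it read about right on the 12 mm tab. Lifting the tin a little and checking its height in the camera showed it was held near its middle.
- **Tab position:** It was about 2 to 3 mm off my estimate, which gave a brief 34 N side load as the jaws closed. The load went once I moved the gripper over.
- **Seating force:** The tin was pressed onto the lower two with up to 28 N before I eased off.
- **Final drift:** In the last pose the gripper drifted about 2 mm along the latch direction in 0.17 s as the spring pulled back. The tongue height and tilt stayed steady.

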